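# Park the lock pin and slide the sample carriage to its stop

## Task

Free the sample carriage on the blue stage: pull its sprung red tee knob up, twist it clockwise and ease it down into the rest notch so that it stays retracted by itself, never forcing the pin. Then slide the carriage by its post gently right up against the yellow end stop, the sample tube still upright in its holder, and leave everything else where it is.

Things in the scene. Friction and masses are not known exactly. Their poses are not given: they have to be found in the camera images.
- stage: Blue stage fixed to the counter. Base plate 12 mm thick, x -67 to +98, y -185 to +160 mm from its origin, which is on the counter. Its y is the way the carriage slides; at yaw 0 its x points away from the robot. A blue bracket (top 46 mm above the counter) at its +x edge carries the knob.
- knob_grip (a point): Centre of the red tee knob's grip bar, 40 long (point's x) x 12 x 26 mm high; point z is up. Locked: bar along the stage's x, point 91.5 mm above the counter at x +50, y -60 mm of the stage. Below the bar only a 24 mm disc and stem over a 24 mm brass sleeve, rim 56 to 68 mm above the counter.
- lock_pin: Steel pin fixed below the knob, on its axis; origin on the axis at counter height when locked. Its cross pin (24 mm, 4 mm thick, along its x) sits in the sleeve's deep slot; its tip enters a slot in the carriage by 4 mm. Pulling at the stop or twisting too low loads it; it may bear 25 N at most.
- pull (a joint): Lift of knob and pin, m, 0 locked. Spring pulls down with 6 N at 0 plus 0.3 N/mm. The sleeve is screwed in by an unknown 0 to 12 mm (u): twist is free above 8 mm + u, a hard stop comes at 11 mm + u, and in the rest notch the pin rests at 5.5 mm + u. Find the stop by feel.
- twist (a joint): Turn of the knob about its vertical axis, rad, positive clockwise seen from above; 0 in the locking slot (0.1 play), 1.22 at the middle of the rest notch (2.5 mm deep, about 0.15 play either side), end of turn at 1.48. Nearly no friction of its own.
- carriage: Aluminium carriage on the stage, plate 115 x 100 mm, top 26 mm above the counter; origin at counter height, at y -60 mm of the stage at the start. Carries a black post (point post_top), a round tube holder and a lens block 52 mm high.
- post_top (a point): Centre of the top of the carriage's square post, 16 x 16 mm, black with a blue cap, top 110 mm above the counter and 84 mm above the carriage plate; at x -30, y +30 mm of the carriage. Sides along the stage's axes. To be pinched or pushed.
- slide (a joint): Carriage travel along the stage's +y, m: 0 as locked, 0.100 when its edge meets the rubber nose of the end stop. Friction about 3 N; it stays where it is left. Blocked by the pin while that is down.
- end_stop: Yellow block 70 x 16 x 28 mm with a black rubber nose on the stage; the carriage's plate meets the nose at 96 mm from the stage's origin along its y. It must not be pressed with more than 20 N.
- tube: Loose blue capped sample tube, 25 mm wide, 58 mm high, standing in the carriage's round holder (22 mm deep, at x -30, y -27 mm of the carriage); origin at its foot, z up.
- screw_tin: Bystander: loose aluminium tin, 32 mm wide, 18 mm high, standing on the stage's base plate behind the carriage; origin at its foot.
- driver: Bystander: loose red-handled screwdriver, 200 mm, lying on the counter; origin under its middle.
- tablet: Bystander: loose black slab, 160 x 78 x 9 mm, lying on the counter; origin under its middle.
- key_block: Bystander: loose black block with four hex keys, 70 x 30 x 62 mm; origin under its middle.
- jar: Bystander: loose jar with blue lid, 52 mm wide, 70 mm high; origin at its foot.
- wash_bottle: Bystander: loose white bottle with blue cap, 70 mm wide, 170 mm high; origin at its foot.
Things that resemble listed ones, but are neither listed nor needed, are in the scene too. What is meant by the tube is not orange or turquoise, and is the smaller of those in its own colour.

How it is judged:
By the outcome, as a careful person would: the job done as asked, in the order asked, and still so for the second after the job is handed in, with the robot touching nothing.
It also fails if it takes over 72 s, if anything falls off the work surface, if the arm or the gripper's body presses on something with over 40 N, if the wrist force passes 120 N, or if a joint passes its speed limit or range.

## Robot

A 6-joint arm with a two-finger parallel gripper is mounted at the origin on the work surface. World frame = base frame: x ahead of the robot, y to its left, z up, the work surface at z = 0. Lengths are in m, angles in rad, forces in N, time in s.
With the tool pointing down it reaches from about 0.425 to 0.95 m from the base axis. Payload 3.5 kg.
Tool frame: the origin (TCP) lies on the centre line of the jaws, within the pads' length; the fingertips stand 17 mm ahead of it and the grasp point (between the pads) lies 2 mm behind it; z points along the fingers, y is the line along which they close (so a half turn about z gives the same grasp; the last joint's range is limited). The gripper opens to 85 mm and grips with 20 to 120 N. Pads are 22 mm wide; open, the fingers measure 114 mm over their backs; the gripper's body (76 mm by 85 mm) begins 54 mm behind the grasp point. The pads swing forward as they close: fully open they stand 13 mm farther back than shut.
Start: joints at [1.051, 0.286, 1.577, -0, 1.279, -0.15], TCP at [0.244, 0.629, 0.22] pointing down, gripper open.
Joint ranges: [-2.77, 2.77], [-0.9, 2.22], [0.21, 2.48], [-1.53, 4.67], [0.24, 2.81], [-2.84, 2.84]. Speed limits (rad/s): [2.79, 2.79, 3.14, 3.14, 3.14, 3.14].

## Interface

Orientations are given as a unit quaternion [x, y, z, w].
In Python, from plant import ctrl gives the robot as it stands. The module is installed in compiled form; this text tells all that it offers.
- The arm moves only by the tool drive_tool, never from a script. Its argument "moves" is a list of rows, each a list of 3 entries, a list of its own where there are three numbers: the turn, a rotation vector about the tool's x, y, z in rad, then the shift along the tool's x, y, z in m, then the finger opening in m, from 0 to 0.0854. A call has 1 to 5 rows; each row shifts and turns the commanded pose from where the row before left it, along the tool's axes as they then stand; what a row does not reach is not made up. A row lasts 1/8 s, in which the tool goes at most 62.5 mm and 10.7 degrees, less where a joint would pass 70% of its speed; a pose out of reach is approached as far as the arm can. A call with a gripper value outside its range is refused whole. The fingers move at their own pace and stop on an object; "grip_force" is the grip in N (left out, the last holds). Time passes only in rows, so rows that do not move let the fingers close. It gives the time, the measured TCP pose, the force, the opening and the grip force at its end, in the units of the state.
- ctrl.get_state(): the state, without advancing time (a new reading comes with each control period).
- ctrl.read_camera(name): name is "scene" or "side" or "wrist"; returns a dict with "image" (480x640x3 uint8, red, green, blue), "fx", "fy", "cx", "cy" (pixels), "dist" ([k1, k2, p1, p2, k3] as OpenCV has them; the pictures are not rectified), "R" (3x3) and "t" (3): a world point X has camera coordinates R X + t. Camera axes: x right, y down, z forward; pixel columns grow to the right and rows downward; lengths in m; the calibration is good to about 2 mm. A picture is of the moment at which its call begins. There is no depth.
- ctrl.sign_off(): hands the job in; it is judged then, once.
The state is a dict: "time": time; "qpos": joint angles; "dq": joint speeds; "joint_efforts": joint torques, N m; "eef_pos": TCP position; "tcp_rot": TCP orientation; "contact_force": force on the tool from outside, world axes, zero at the start; "wrist_torque": the same for the moment, N m; "opening": opening from 0.0 (shut) to 1.0 (fully open); "finger_force": force on a finger pad.
Only numpy, scipy, OpenCV 4.12 (cv2) and the standard library are available. Lean on these libraries where they do the work, as an engineer would, in place of code of your own. Each camera call takes 0.05 s, during which the arm holds its last target. There are 200 camera calls.

## Working session

There is one attempt and no reset: what is moved stays moved. The work goes in short steps, Python scripts to look and compute and a tool call to move; the robot and the scene stay as the last step left them, time stands still between calls to the robot, and variables do not carry over. Pictures are saved under pics/ and viewed, at most 10 in all, crops included, and the job is handed in when it is done.

Besides the shell and the picture viewer there is one more tool, called as name(argument=value, ...) on one line, values as JSON. drive_tool: Moves the arm, as the interface text tells. Its arguments: {"type":"object","properties":{"moves":{"type":"array","items":{"type":"array"}},"grip_force":{"type":"number"}},"required":["moves"]}

```bash
mkdir -p pics
cat > h.py <<'E'
import numpy as np,cv2
from plant import ctrl
from scipy.spatial.transform import Rotation as Ro
def snap(n,f):
    c=ctrl.read_camera(n); cv2.imwrite(f,c['image'][:,:,::-1]); np.savez('cam_'+n,**c); return c
def K(c): return np.array([[c['fx'],0,c['cx']],[0,c['fy'],c['cy']],[0,0,1.]])
def ray(c,uv,z):
    p=cv2.undistortPoints(np.array([[uv]],float),K(c),np.array(c['dist'],float))[0,0]
    d=c['R'].T@np.array([p[0],p[1],1]); o=-c['R'].T@c['t']
    return o+d*(z-o[2])/d[2]
def proj(c,X):
    return cv2.projectPoints(np.array(X,float).reshape(-1,3),cv2.Rodrigues(np.array(c['R'],float))[0],np.array(c['t'],float),K(c),np.array(c['dist'],float))[0].reshape(-1,2)
E
python3 - <<'E'
from h import *
a=snap('scene','pics/scene.png');b=snap('side','pics/side.png')
for c in(a,b): print(-c['R'].T@c['t'])
s=ctrl.get_state();print({k:np.round(v,3) for k,v in s.items()})
E
```

```text
[1.52084847 0.12637578 1.13072527]
[ 0.14729808 -0.64647842  0.72792105]
{'time': np.float64(0.1), 'qpos': array([ 1.051,  0.287,  1.578,  0.   ,  1.279, -0.15 ]), 'dq': array([-0.001, -0.002, -0.003,  0.001, -0.001, -0.002]), 'joint_efforts': array([ 1.000e-03, -4.073e+01, -2.937e+01, -0.000e+00,  3.000e-03,
        0.000e+00]), 'eef_pos': array([0.244, 0.629, 0.218]), 'tcp_rot': array([ 0.184,  0.983, -0.001, -0.   ]), 'contact_force': array([-0.315, -0.5  ,  0.441]), 'wrist_torque': array([ 0.006, -0.001, -0.017]), 'finger_force': np.float64(0.0), 'opening': np.float64(0.998)}
```

View pics/scene.png

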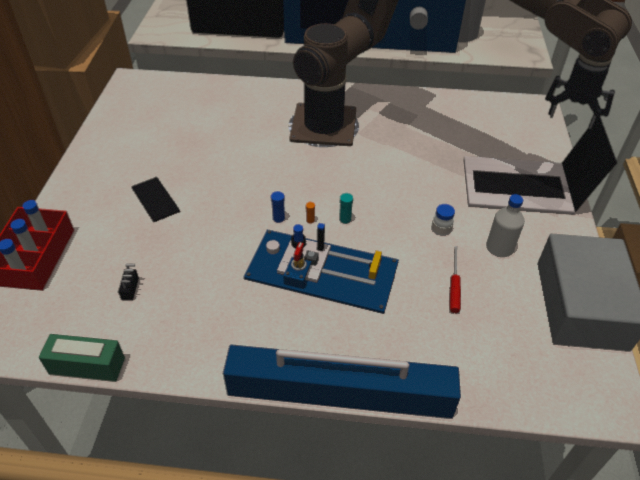

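View pics/side.png

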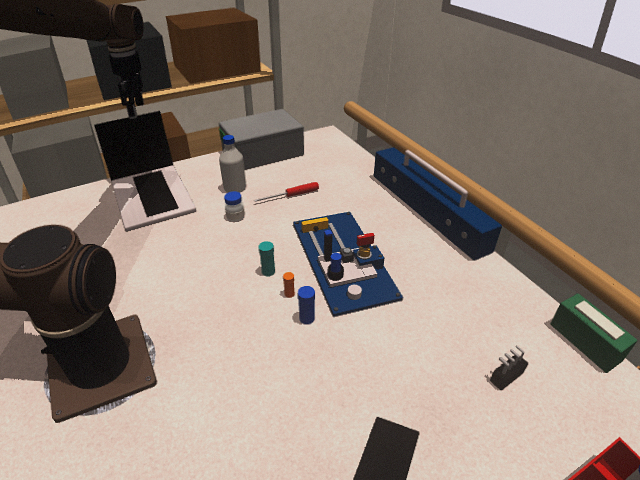

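The scene view shows the blue stage at about (247–398, 232–307), with the knob near (298, 255). I'll enlarge both views.

Run:
```python
from h import *
a=cv2.imread('pics/scene.png')[215:315,240:405];b=cv2.imread('pics/side.png')[200:320,285:410]
A=cv2.resize(a,None,fx=4.8,fy=4.8,interpolation=3)
cv2.imwrite('pics/c1.png',A)
cv2.imwrite('pics/c2.png',cv2.resize(b,None,fx=4.8,fy=4.8,interpolation=3))
```

```text
(no output)
```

View pics/c1.png

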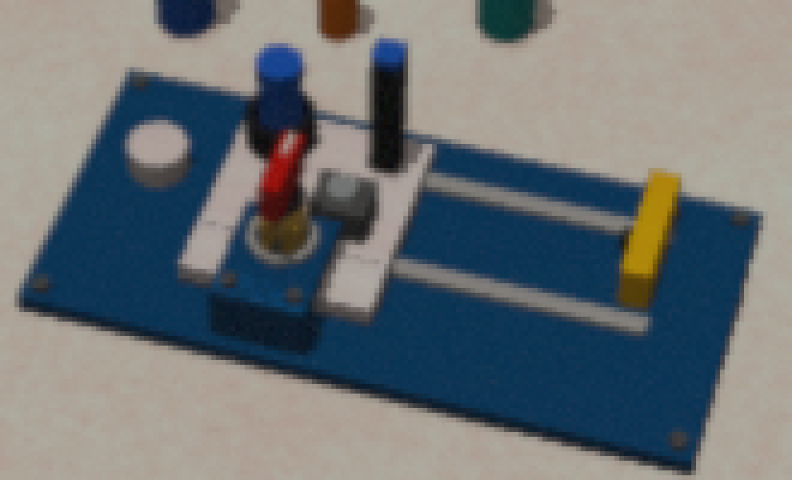

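View pics/c2.png

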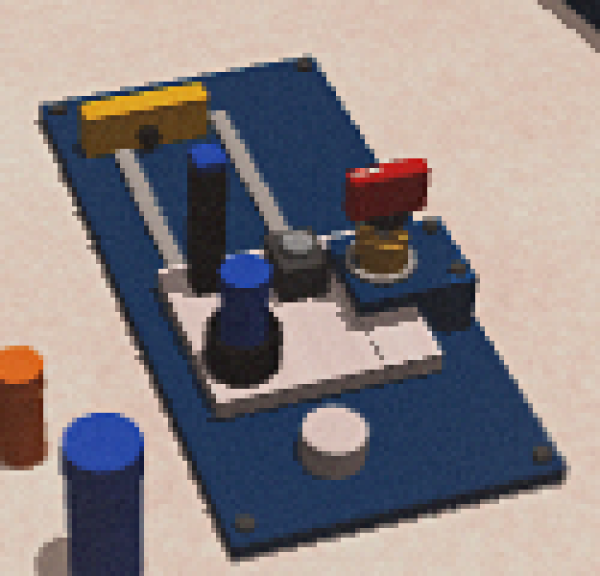

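```bash
cat >> h.py <<'E'
def W(p,L): 
    c,s=np.cos(p[2]),np.sin(p[2]); L=np.atleast_2d(np.array(L,float))
    return np.c_[p[0]+c*L[:,0]-s*L[:,1],p[1]+s*L[:,0]+c*L[:,1],L[:,2]]
E
python3 - <<'E'
from h import *
from scipy.optimize import least_squares
a=dict(np.load('cam_scene.npz'));b=dict(np.load('cam_side.npz'))
L=np.array([[-67,-185,12],[-67,160,12],[98,160,12],[98,-185,12],[-30,-30,110],[50,-60,104.5]])/1000
ua=np.array([[128,70],[762,213],[691,463],[22,300],[390,46],[291,145]])/4.8+[240,215]
ub=np.array([[40,103],[315,58],[565,468],[232,552],[207,154],[388,166]])/4.8+[285,200]
ub[[0,1,2,3]]=ub[[3,0,1,2]]
f=lambda p:np.r_[(proj(a,W(p,L))-ua).ravel(),(proj(b,W(p,L))-ub).ravel()]
r=least_squares(f,[0.75,0.05,0.]);print(r.x);print(np.round(f(r.x).reshape(2,-1,2),1))
for n,l in dict(knob=[.05,-.06,.0915],post=[-.03,-.03,.11],tube=[-.03,-.087,.07],lens=[0,-.06,.052]).items(): print(n,W(r.x,l))
np.save('pose',r.x)
E
```

```text
[ 0.57248257  0.06787076 -0.19140444]
[[[-0.  -1.7]
  [ 0.  -1.2]
  [ 0.3 -0.8]
  [-1.7 -2. ]
  [-0.4 -0.4]
  [-2.3  1.8]]

 [[-0.1 -2.3]
  [-0.2 -0.9]
  [-0.3 -1.7]
  [ 0.7 -1.3]
  [ 0.  -1.3]
  [-0.2 -0.3]]]
knob [[ 6.10155196e-01 -5.45415686e-04  9.15000000e-02]]
post [[0.53732329 0.04412576 0.11      ]]
tube [[ 0.52647973 -0.01183331  0.07      ]]
lens [[0.56106829 0.00896648 0.052     ]]
```

The stage pose fits to 1–2 px. Next I go above the knob.

drive_tool(moves=[[[0,0,-0.178],[0,0,-0.05],0.0854],[[0,0,0],[-0.0342,-0.0392,0],0.07],[[0,0,0],[-0.0342,-0.0392,0],0.06],[[0,0,0],[-0.0342,-0.0392,0],0.05],[[0,0,0],[-0.0342,-0.0392,0],0.05]])

```text
time: 0.72
eef_pos: [0.3487, 0.4477, 0.2691]
tcp_rot: [0.096, 0.995, -0.0, -0.0]
contact_force: [1.7, 0.4, 0.7]
opening: 0.583
finger_force: 0.0
```

drive_tool(moves=[[[0,0,0],[-0.0342,-0.0392,0],0.05],[[0,0,0],[-0.0342,-0.0392,0],0.05],[[0,0,0],[-0.0342,-0.0392,0],0.05],[[0,0,0],[-0.0342,-0.0392,0],0.05],[[0,0,0],[-0.0342,-0.0392,0],0.05]])

```text
time: 1.35
eef_pos: [0.4791, 0.2228, 0.2693]
tcp_rot: [0.096, 0.995, -0.0, -0.0]
contact_force: [0.4, 0.4, -0.1]
opening: 0.585
finger_force: 0.0
```

drive_tool(moves=[[[0,0,0],[-0.0342,-0.0392,0],0.05],[[0,0,0],[-0.0342,-0.0392,0],0.05],[[0,0,0],[-0.0342,-0.0392,0],0.05],[[0,0,0],[-0.0342,-0.0392,0.03],0.05],[[0,0,0],[0,0,0.01],0.05]])

```text
time: 1.98
eef_pos: [0.583, 0.0415, 0.2267]
tcp_rot: [0.098, 0.995, -0.0, -0.002]
contact_force: [-0.3, 0.8, 0.3]
opening: 0.586
finger_force: 0.0
```

Run:
```python
from h import *
c=snap('wrist','pics/w1.png');s=ctrl.get_state();R=Ro.from_quat(s['tcp_rot']).as_matrix()
print(s['time'],s['eef_pos'],R,s['qpos'],s['contact_force']);p=np.load('pose.npy')
k=W(p,[.05,-.06,.0915])[0];print('to knob tool',R.T@(k-s['eef_pos']), R.T@W([0,0,p[2]],[0,1,0])[0])
print(proj(c,W(p,[[.03,-.06,.1045],[.07,-.06,.1045],[-.03,-.03,.11]])), -c['R'].T@c['t'])
```

```text
2.025 [0.58186092 0.04324182 0.22579622] [[-9.81089139e-01  1.93451320e-01 -6.37878131e-03]
 [ 1.93449060e-01  9.81109836e-01  9.75300378e-04]
 [ 6.44695823e-03 -2.77112640e-04 -9.99979180e-01]] [-9.97780507e-02  8.51620284e-02  1.79700700e+00  3.51246245e-04
  1.26586790e+00 -1.47600130e+00] [-1.33326838  0.37056476 -1.05910482]
to knob tool [-0.03709561 -0.03744931  0.13407023] [ 3.27598358e-03  9.99994601e-01 -2.55996345e-04]
[[269.24777833 241.83455472]
 [271.35826232 290.93261102]
 [308.24050009 161.1161559 ]] [0.51101051 0.05613297 0.38079299]
```

View pics/w1.png

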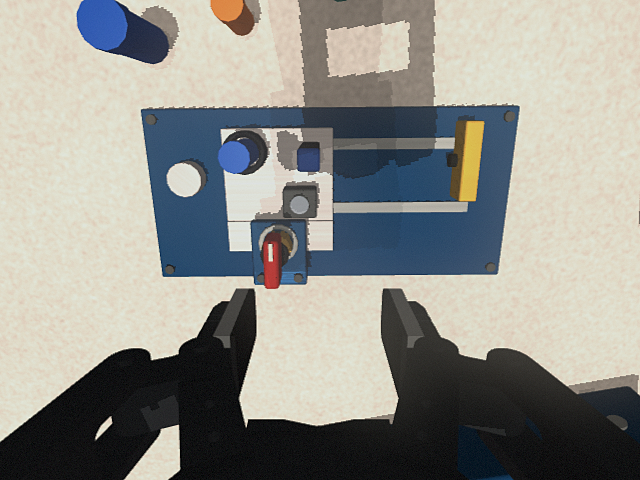

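The wrist view shows the knob bar at about (272, 235–288), the post cap at (309, 157) and stage corners at (142,109), (519,106), (497,274) and (163,275). I'll refine the fit with these.

```bash
python3 - <<'E'
from h import *
from scipy.optimize import least_squares
c=dict(np.load('cam_wrist.npz'));im=cv2.imread('pics/w1.png')
L=np.array([[-67,-185,12],[-67,160,12],[98,160,12],[98,-185,12],[-30,-30,110]])/1000
u=np.array([[142,109],[519,106],[497,274],[163,275],[309,157]])
f=lambda p:(proj(c,W(p,L))-u).ravel()
r=least_squares(f,np.load('pose.npy'));p=r.x;print(p,np.round(f(p).reshape(-1,2),1));np.save('pose2',p)
print(proj(c,W(p,[[.03,-.06,.1045],[.07,-.06,.1045]])))
k=W(p,[.05,-.06,.0915])[0]
s=ctrl.get_state();R=Ro.from_quat(s['tcp_rot']).as_matrix();print(k,s['eef_pos'],R.T@(k-s['eef_pos']),R.T@W([0,0,p[2]],[0,1,0])[0])
E
python3 - <<'E'
import cv2
im=cv2.imread('pics/w1.png')[130:290,220:340];cv2.imwrite('pics/c3.png',cv2.resize(im,None,fx=3.7,fy=3.7,interpolation=2))
E
```

```text
[ 0.57085252  0.0688837  -0.19091055] [[-2.6 -1.8]
 [ 2.5 -1. ]
 [ 1.4  0.8]
 [-1.6  1.6]
 [ 0.2  1.5]]
[[270.08855121 239.57657416]
 [272.19629646 288.84164733]]
[6.08558938e-01 4.86136094e-04 9.15000000e-02] [0.58186092 0.04324182 0.22579622] [-0.03532999 -0.03674604  0.13408142] [ 3.76986490e-03  9.99992862e-01 -2.52811764e-04]
```

View pics/c3.png

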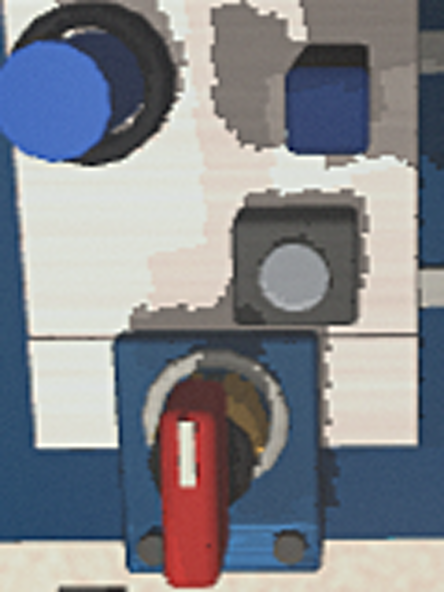

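drive_tool(moves=[[[0,0,0],[-0.035,-0.037,0.0],0.05],[[0,0,0],[0,0,0.03],0.05],[[0,0,0],[0,0,0.03],0.05],[[0,0,0],[0,0,0],0.045],[[0,0,0],[0,0,0],0.045]])

```text
time: 2.65
eef_pos: [0.611, 0.0023, 0.1713]
tcp_rot: [0.095, 0.995, -0.0, 0.001]
contact_force: [0.8, -0.3, 0.9]
opening: 0.525
finger_force: 0.0
```

```bash
cat > st.py <<'E'
from h import *
s=ctrl.get_state();R=Ro.from_quat(s['tcp_rot']).as_matrix();p=np.load('pose2.npy')
k=W(p,[.05,-.06,.0995])[0]
print(s['time'],s['eef_pos'],'toknob',R.T@(k-s['eef_pos']),'yaw err',R.T@W([0,0,p[2]],[0,1,0])[0],'tilt',R[:,2],s['contact_force'],s['wrist_torque'])
E
python3 st.py
```

```text
2.65 [0.61101305 0.00225338 0.17130931] toknob [ 0.00221172 -0.00221244  0.07180485] yaw err [-3.81633652e-04  9.99999912e-01  1.73704227e-04] tilt [ 1.90202708e-03 -1.90675291e-04 -9.99998173e-01] [ 0.79589389 -0.30543239  0.856031  ] [-0.00152569 -0.01963449 -0.02981305]
```

drive_tool(moves=[[[0,0,0],[0.002,-0.0022,0.025],0.045],[[0,0,0],[0,0,0.025],0.045],[[0,0,0],[0,0,0.012],0.045],[[0,0,0],[0,0,0.01],0.045],[[0,0,0],[0,0,0],0.045]])

```text
time: 3.28
eef_pos: [0.6082, -0.0003, 0.0979]
tcp_rot: [0.096, 0.995, -0.0, -0.0]
contact_force: [-0.8, 1.0, 1.0]
opening: 0.526
finger_force: 0.0
```

drive_tool(moves=[[[0,0,0],[0,0,0],0.045]])

```text
time: 3.4
eef_pos: [0.6089, -0.0005, 0.0988]
tcp_rot: [0.096, 0.995, -0.0, 0.001]
contact_force: [-1.3, -0.4, 0.1]
opening: 0.526
finger_force: 0.0
```

```bash
python3 st.py
python3 - <<'E'
from h import *
snap('side','pics/s2.png'); a=snap('wrist','pics/w2.png')
x=cv2.imread('pics/s2.png')[200:300,310:410];y=cv2.imread('pics/w2.png')
cv2.imwrite('pics/c4.png',np.hstack([cv2.resize(x,(400,400),interpolation=2),cv2.resize(y[180:480,120:520],(400,300)).repeat(1,0) if 0 else cv2.copyMakeBorder(cv2.resize(y[180:480,120:520],(400,300)),0,100,0,0,0)]))
E
```

```text
3.4 [ 6.08878606e-01 -4.76134240e-04  9.87651952e-02] toknob [ 0.0004959   0.00088375 -0.00073563] yaw err [8.05179151e-04 9.99999675e-01 2.81207867e-05] tilt [ 1.69238308e-03 -2.98435969e-04 -9.99998523e-01] [-1.32423517 -0.43046322  0.13525637] [-0.00868051  0.00658379  0.02461961]
```

View pics/c4.png

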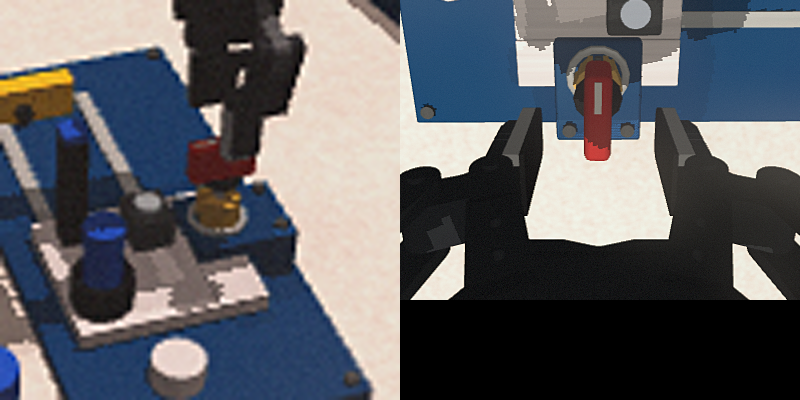

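drive_tool(grip_force=40, moves=[[[0,0,0],[0,0,0],0.02],[[0,0,0],[0,0,0],0.005],[[0,0,0],[0,0,0],0.005],[[0,0,0],[0,0,0],0.005],[[0,0,0],[0,0,0],0.005]])

```text
time: 4.12
eef_pos: [0.6081, -0.0004, 0.0977]
tcp_rot: [0.096, 0.995, -0.0, -0.0]
contact_force: [-0.5, -0.1, 0.6]
opening: 0.059
finger_force: 0.0
```

```bash
python3 st.py
```

```text
4.125 [ 6.08120729e-01 -4.28484259e-04  9.76763771e-02] toknob [-0.00025565  0.0009813  -0.00182369] yaw err [ 8.95037146e-04  9.99999598e-01 -4.45869549e-05] tilt [-1.01217783e-04 -2.58502297e-05 -9.99999995e-01] [-0.49659479 -0.11448561  0.55903123] [-0.03095713  0.01481402 -0.01384377]
```

Run:
```python
from h import *
b=snap('side','pics/s3.png'); a=snap('wrist','pics/w3.png');sc=snap('scene','pics/sc3.png')
s=ctrl.get_state();R=Ro.from_quat(s['tcp_rot']).as_matrix();t=s['eef_pos']+R@[0,0,.017]
p=np.load('pose2.npy')
for c in(a,b,sc): print('tip',proj(c,t),'knob ends',proj(c,W(p,[[.03,-.06,.1045],[.07,-.06,.1045]])))
x=cv2.imread('pics/s3.png')[200:300,310:410];y=cv2.imread('pics/w3.png')[180:480,120:520];z=cv2.imread('pics/sc3.png')[205:305,250:350]
cv2.imwrite('pics/c5.png',np.hstack([cv2.resize(x,(400,400),interpolation=2),cv2.resize(z,(400,400),interpolation=2)]))
cv2.imwrite('pics/c5w.png',y)
```

```text
tip [[317.23641718 279.30485632]] knob ends [[319.48686989 257.65707554]
 [319.48971225 344.52530907]]
tip [[364.18637158 242.55418921]] knob ends [[356.58178883 235.78872294]
 [372.94856663 232.62456863]]
tip [[298.57205098 253.22444582]] knob ends [[301.48388411 240.38535936]
 [296.08351992 252.79520754]]
```

View pics/c5.png

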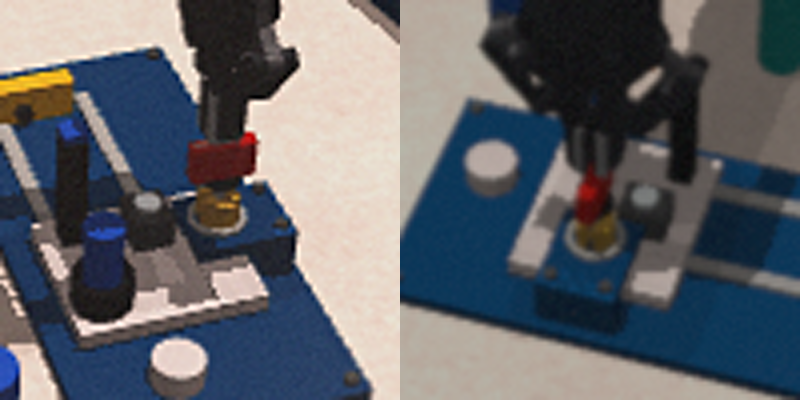

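Run:
```python
from h import *
c=dict(np.load('cam_wrist.npz'))
import math
print(c['fx'])
s=ctrl.get_state();R=Ro.from_quat(s['tcp_rot']).as_matrix();E=s['eef_pos']
# wrist cam in tool frame
o=-c['R'].T@c['t'];print('cam in tool',R.T@(o-E),'cam axes in tool\n',R.T@c['R'].T)
# row of tip line vs tool z for gap .05 
for z in(-.01,0,.004,.017,.03):
    for x in(-.011,.011): print(z,x,proj(c,[E+R@[x,y,z] for y in(-.0255,.0255)]).ravel().round(1))
b=dict(np.load('cam_side.npz'))
for z in(-.01,0,.017): print('side now',z,((proj(b,[E+R@[x,-.0025,z] for x in(-.011,.011)])-[310,200])*4).ravel().round(), 'open',((proj(b,[E+R@[x,-.0225,z] for x in(-.011,.011)])-[310,200])*4).ravel().round())
```

```text
388.2217714408166
cam in tool [ 0.07417998  0.00017564 -0.15379821] cam axes in tool
 [[-7.91345701e-05 -9.57504228e-01 -2.88419221e-01]
 [ 9.99998472e-01 -5.79517517e-04  1.64952953e-03]
 [-1.74657549e-03 -2.88418650e-01  9.57502810e-01]]
-0.01 -0.011 [256.2 329.6 378.2 329.5]
-0.01 0.011 [253.7 281.  380.6 280.9]
0 -0.011 [259.6 317.7 374.8 317.6]
0 0.011 [257.4 271.5 377.  271.4]
0.004 -0.011 [260.9 313.3 373.6 313.2]
0.004 0.011 [258.7 268.  375.7 267.9]
0.017 -0.011 [264.6 300.3 369.9 300.2]
0.017 0.011 [262.7 257.6 371.7 257.6]
0.03 -0.011 [267.9 288.9 366.6 288.8]
0.03 0.011 [266.3 248.6 368.2 248.5]
side now -0.01 [240. 133. 203. 140.] open [253. 154. 216. 161.]
side now 0 [238. 146. 202. 153.] open [252. 168. 215. 175.]
side now 0.017 [236. 169. 200. 176.] open [249. 191. 213. 198.]
```

View pics/c5w.png

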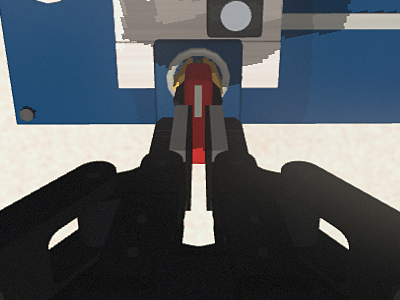

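The fingers closed in air: the tips actually sit just above the bar's top, about 24 mm higher than the text implies. I'll reopen, descend and close again.

drive_tool(grip_force=25, moves=[[[0,0,0],[0,0,-0.005],0.04],[[0,0,0],[0,0,0],0.04],[[0,0,0],[0,0.0008,0],0.04],[[0,0,0],[0,0,0.012],0.04],[[0,0,0],[0,0,0.012],0.04]])

```text
time: 4.9
eef_pos: [0.6079, 0.0005, 0.0775]
tcp_rot: [0.096, 0.995, 0.0, -0.0]
contact_force: [0.2, -0.6, 0.8]
opening: 0.472
finger_force: 0.0
```

drive_tool(moves=[[[0,0,0],[0,0,0.004],0.04],[[0,0,0],[0,0,0],0.02],[[0,0,0],[0,0,0],0.008],[[0,0,0],[0,0,0],0.005],[[0,0,0],[0,0,0],0.005]])

```text
time: 5.52
eef_pos: [0.6082, -0.0005, 0.0747]
tcp_rot: [0.096, 0.995, -0.001, -0.0]
contact_force: [-0.0, -5.6, -1.8]
opening: 0.134
finger_force: 29.9
```

```bash
python3 st.py
```

```text
5.525 [ 6.08162735e-01 -5.41536472e-04  7.46579299e-02] toknob [-0.00019255  0.00104694 -0.02484368] yaw err [ 8.36482477e-04  9.99998516e-01 -1.50575756e-03] tilt [-3.08355164e-04 -1.47402656e-03 -9.99998866e-01] [-0.01093257 -5.5579367  -1.77481779] [-0.69124789  0.08809736  0.03603908]
```

drive_tool(grip_force=45, moves=[[[0,0,0],[0,-0.001,0],0.005],[[0,0,0],[0,0,0],0.005],[[0,0,0],[0,0,0],0.005]])

```text
time: 5.9
eef_pos: [0.6082, -0.0006, 0.0748]
tcp_rot: [0.096, 0.995, -0.0, 0.0]
contact_force: [0.5, -3.4, -3.3]
opening: 0.129
finger_force: 48.7
```

drive_tool(moves=[[[0,0,0],[0,0,-0.002],0.005],[[0,0,0],[0,0,-0.002],0.005],[[0,0,0],[0,0,0],0.005]])

```text
time: 6.28
eef_pos: [0.608, -0.0006, 0.0776]
tcp_rot: [0.096, 0.995, 0.0, 0.0]
contact_force: [3.7, -2.4, -9.4]
opening: 0.128
finger_force: 47.7
```

```bash
python3 st.py
```

```text
6.275 [ 6.08014758e-01 -5.77938338e-04  7.75693507e-02] toknob [-0.00033309  0.00115037 -0.02193051] yaw err [9.76864627e-04 9.99999519e-01 9.33138695e-05] tilt [ 9.95694799e-05  7.57973610e-05 -9.99999992e-01] [ 3.72117033 -2.36575775 -9.35106834] [-0.43243626 -0.60698842 -0.02313607]
```

drive_tool(moves=[[[0,0,0],[-0.0004,-0.0004,-0.002],0.005],[[0,0,0],[0,0,-0.002],0.005],[[0,0,0],[0,0,0],0.005]])

```text
time: 6.65
eef_pos: [0.608, -0.0006, 0.0823]
tcp_rot: [0.096, 0.995, 0.0, -0.001]
contact_force: [4.2, -1.8, -11.6]
opening: 0.125
finger_force: 47.4
```

drive_tool(moves=[[[0,0,0],[0,0,-0.001],0.005],[[0,0,0],[0,0,0],0.005],[[0,0,0],[0,0,0],0.005]])

```text
time: 7.02
eef_pos: [0.6081, -0.0007, 0.0836]
tcp_rot: [0.096, 0.995, 0.0, -0.001]
contact_force: [2.6, 0.9, -12.3]
opening: 0.124
finger_force: 47.3
```

```bash
python3 st.py
```

```text
7.025 [ 0.60806816 -0.00070401  0.08359959] toknob [-0.00023807  0.00126977 -0.01590004] yaw err [9.30532467e-04 9.99999444e-01 4.96483606e-04] tilt [-9.41786741e-04  6.87684389e-04 -9.99999320e-01] [  2.59958405   0.88023673 -12.32193584] [ 0.10490184 -0.54552548 -0.00623204]
```

drive_tool(moves=[[[0,0,0],[0,0,-0.001],0.005],[[0,0,0],[0,0,-0.001],0.005],[[0,0,0],[0,0,0],0.005]])

```text
time: 7.4
eef_pos: [0.6081, -0.0007, 0.0856]
tcp_rot: [0.096, 0.995, 0.0, -0.001]
contact_force: [3.1, 1.3, -11.5]
opening: 0.124
finger_force: 47.2
```

drive_tool(moves=[[[0,0,0],[0,0,-0.001],0.005],[[0,0,0],[0,0,0],0.005],[[0,0,0],[0,0,0],0.005]])

```text
time: 7.78
eef_pos: [0.6081, -0.0008, 0.0866]
tcp_rot: [0.096, 0.995, 0.0, -0.001]
contact_force: [1.8, 1.8, -12.7]
opening: 0.125
finger_force: 47.2
```

drive_tool(moves=[[[0,0,0],[0,0,-0.001],0.005],[[0,0,0],[0,0,0],0.005],[[0,0,0],[0,0,0],0.005]])

```text
time: 8.15
eef_pos: [0.6081, -0.0008, 0.0877]
tcp_rot: [0.096, 0.995, 0.0, -0.0]
contact_force: [1.4, 4.0, -12.0]
opening: 0.126
finger_force: 47.2
```

drive_tool(moves=[[[0,0,0],[0,0.0005,-0.001],0.005],[[0,0,0],[0,0,0],0.005],[[0,0,0],[0,0,0],0.005]])

```text
time: 8.52
eef_pos: [0.6082, -0.0007, 0.0886]
tcp_rot: [0.096, 0.995, -0.0, -0.001]
contact_force: [-1.1, 2.0, -12.0]
opening: 0.126
finger_force: 47.1
```

drive_tool(moves=[[[0,0,0],[0,0,-0.001],0.005],[[0,0,0],[0,0,0],0.005],[[0,0,0],[0,0,0],0.005]])

```text
time: 8.9
eef_pos: [0.6082, -0.0007, 0.0897]
tcp_rot: [0.096, 0.995, -0.0, -0.001]
contact_force: [-1.3, 0.1, -12.3]
opening: 0.125
finger_force: 47.2
```

Run:
```python
from h import *
b=snap('side','pics/s4.png');x=cv2.imread('pics/s4.png');y=cv2.imread('pics/s2.png')
m=lambda i:((i[...,2].astype(int)>110)&(i[...,1]<60)&(i[...,0]<60))[215:265,330:400]
for i in(y,cv2.imread('pics/s3.png'),x):
    r,c=np.nonzero(m(i));print(len(r),r.min()+215,r.max()+215,c.min()+330,c.max()+330)
p=np.load('pose2.npy')
for dz in(0,.015):print(proj(b,W(p,[[.05,-.06,.0785+dz]])))
```

```text
2 235 241 360 373
12 233 236 358 373
5 229 232 359 374
[[364.0604993  243.01997043]]
[[364.48919738 237.96543512]]
```

drive_tool(moves=[[[0,0,0],[0,0,-0.001],0.005],[[0,0,0],[0,0,0],0.005],[[0,0,0],[0,0,0],0.005]])

```text
time: 9.32
eef_pos: [0.6082, -0.0007, 0.0909]
tcp_rot: [0.096, 0.995, -0.0, -0.0]
contact_force: [-2.4, 0.6, -10.6]
opening: 0.126
finger_force: 47.5
```

drive_tool(moves=[[[0,0,0],[0,0,-0.001],0.005],[[0,0,0],[0,0,0],0.005],[[0,0,0],[0,0,0],0.005]])

```text
time: 9.7
eef_pos: [0.6083, -0.0007, 0.0916]
tcp_rot: [0.096, 0.995, -0.0, -0.0]
contact_force: [-3.2, -0.7, -12.4]
opening: 0.127
finger_force: 47.3
```

drive_tool(moves=[[[0,0,0],[0.0004,0,-0.001],0.005],[[0,0,0],[0,0,0],0.005],[[0,0,0],[0,0,0],0.005]])

```text
time: 10.07
eef_pos: [0.6082, -0.0007, 0.0927]
tcp_rot: [0.096, 0.995, -0.0, 0.0]
contact_force: [-2.7, -1.1, -12.8]
opening: 0.131
finger_force: 47.2
```

drive_tool(moves=[[[0,0,0],[0,0,-0.001],0.005],[[0,0,0],[0,0,0],0.005],[[0,0,0],[0,0,0],0.005]])

```text
time: 10.45
eef_pos: [0.6082, -0.0006, 0.0937]
tcp_rot: [0.096, 0.995, -0.0, 0.0]
contact_force: [-2.7, -1.1, -12.7]
opening: 0.127
finger_force: 47.2
```

Run:
```python
from h import *
b=snap('side','pics/s5.png')
p=np.load('pose2.npy')
for f in('s2','s3','s4','s5'):
    i=cv2.imread(f'pics/{f}.png').astype(float);w=np.clip(i[...,2]-i[...,1]-40,0,None)[215:260,352:380]
    r,c=np.mgrid[215:260,352:380]
    L=[(w[:,k]*r[:,k]).sum()/max(w[:,k].sum(),1) for k in range(28)]
    print(f,'sum',w.sum().round(),'row',(w*r).sum()/w.sum(),'col',(w*c).sum()/w.sum(),np.round(L[4:24],1),)
for dz in(0,.015,.019):print(proj(b,W(p,[[.05,-.066,.0915+dz]])))
```

```text
s2 sum 1088.0 row 240.18198529411765 col 363.67371323529414 [  0.  237.6 239.1 238.7 238.8 238.4 238.7 238.3 238.7 242.2 246.1 246.1
 244.9 242.5 241.4 241.1 241.7 241.1   0.    0. ]
s3 sum 2631.0 row 237.1832003040669 col 368.0573926263778 [  0.  237.5 239.4 238.7 239.  238.1 238.7 239.8 240.9 240.4 240.2 241.9
 241.  239.3 236.4 235.1 235.  235.6 235.    0. ]
s4 sum 1138.0 row 233.9244288224956 col 368.4367311072056 [  0.  236.8 234.  233.8 234.2 236.5   0.    0.    0.    0.  251.  250.7
 250.2 248.    0.  238.  234.3 230.8 230.9   0. ]
s5 sum 1138.0 row 233.56854130052724 col 368.286467486819 [  0.  235.3 231.8 233.8 232.5 232.7 238.    0.    0.  250.  251.  249.8
 250.3 248.1   0.  236.8 232.8 229.6 230.    0. ]
[[365.39649515 240.22609874]]
[[365.84254626 235.08155961]]
[[365.96271353 233.69326074]]
```

drive_tool(moves=[[[0,0,0],[0,0,-0.001],0.005],[[0,0,0],[0,0,0],0.005],[[0,0,0],[0,0,0],0.005]])

```text
time: 10.88
eef_pos: [0.6082, -0.0006, 0.0948]
tcp_rot: [0.096, 0.995, -0.0, 0.0]
contact_force: [-1.9, -2.4, -13.4]
opening: 0.126
finger_force: 47.2
```

drive_tool(moves=[[[0,0,0],[0,-0.0003,-0.001],0.005],[[0,0,0],[0,0,0],0.005],[[0,0,0],[0,0,0],0.005]])

```text
time: 11.25
eef_pos: [0.6082, -0.0007, 0.0955]
tcp_rot: [0.096, 0.995, 0.0, 0.0]
contact_force: [-0.2, -2.2, -15.2]
opening: 0.125
finger_force: 46.9
```

drive_tool(moves=[[[0,0,0],[0,0,-0.0006],0.005],[[0,0,0],[0,0,0],0.005],[[0,0,0],[0,0,0],0.005]])

```text
time: 11.62
eef_pos: [0.6081, -0.0007, 0.0956]
tcp_rot: [0.096, 0.995, 0.0, 0.0]
contact_force: [2.7, -1.4, -20.7]
opening: 0.125
finger_force: 46.1
```

The stop is at TCP z ≈ 0.0955. I back off 1.5 mm, then twist.

drive_tool(moves=[[[0,0,0],[0,0,0.002],0.005],[[0,0,0],[0,0,0],0.005],[[0,0,0],[0,0,0],0.005]])

```text
time: 12.0
eef_pos: [0.6082, -0.0007, 0.0951]
tcp_rot: [0.096, 0.995, 0.0, 0.0]
contact_force: [-1.7, -0.2, -12.4]
opening: 0.124
finger_force: 47.2
```

```bash
python3 st.py
```

```text
12.0 [ 0.60817912 -0.00070482  0.09508533] toknob [-0.00014647  0.00124236 -0.00441441] yaw err [8.88028416e-04 9.99999587e-01 1.91766495e-04] tilt [ 1.81206562e-04  1.60294259e-04 -9.99999971e-01] [ -1.69626669  -0.19217923 -12.44281934] [ 0.17229767  0.20961797 -0.00412277]
```

drive_tool(moves=[[[0,0,0.05],[0,0,0.001],0.005],[[0,0,0.08],[0,0,0],0.005],[[0,0,0.08],[0,0,0],0.005],[[0,0,0],[0,0,0],0.005],[[0,0,0],[0,0,0],0.005]])

```text
time: 12.62
eef_pos: [0.6083, -0.0004, 0.0937]
tcp_rot: [0.199, 0.98, 0.0, 0.0]
contact_force: [-0.8, 2.2, -11.6]
opening: 0.126
finger_force: 47.2
```

```bash
cat >> st.py <<'E'
print('tool force',R.T@s['contact_force'],'torque',s['wrist_torque'],'az',np.arctan2(R[1,1],R[0,1]), 'twist',np.pi/2+p[2]-np.arctan2(R[1,1],R[0,1]))
E
python3 st.py
```

```text
12.625 [ 6.08312729e-01 -3.69407772e-04  9.37074945e-02] toknob [ 0.00010509  0.00088936 -0.00579169] yaw err [2.08319060e-01 9.78060539e-01 8.66822244e-04] tilt [ 6.88241948e-04  7.49849656e-04 -9.99999482e-01] [ -0.75767847   2.23048658 -11.61103067] [0.51741888 0.02351935 0.05473665]
tool force [ 1.57176994  1.74702449 11.61217572] torque [0.51741888 0.02351935 0.05473665] az 1.1700300947019424 twist 0.20985568437267754
```

drive_tool(moves=[[[0,0,0.1],[0,0.0003,0],0.005],[[0,0,0.1],[0,0,0],0.005],[[0,0,0.1],[0,0,0],0.005],[[0,0,0.1],[0,0,0],0.005],[[0,0,0],[0,0,0],0.005]])

```text
time: 13.25
eef_pos: [0.6088, 0.0002, 0.0937]
tcp_rot: [0.39, 0.921, 0.001, 0.0]
contact_force: [0.7, 4.8, -12.5]
opening: 0.126
finger_force: 47.2
```

```bash
python3 st.py
```

```text
13.25 [6.08769770e-01 2.34575409e-04 9.36972247e-02] toknob [ 3.26483843e-04  3.61865033e-05 -5.80276081e-03] yaw err [0.5723654  0.81999703 0.0016469 ] tilt [ 0.00162066  0.00136416 -0.99999776] [  0.73138908   4.7608018  -12.50820055] [ 0.78262001 -0.15030735  0.01913865]
tool force [ 2.90864681  3.81424428 12.51585231] torque [ 0.78262001 -0.15030735  0.01913865] az 0.7704984871344931 twist 0.6093872919401269
```

drive_tool(moves=[[[0,0,0.1],[0.0006,0.0008,0],0.005],[[0,0,0.1],[0,0.0003,0],0.005],[[0,0,0.1],[0,0.0003,0],0.005],[[0,0,0.1],[0,0,0],0.005],[[0,0,0],[0,0,0],0.005]])

```text
time: 13.88
eef_pos: [0.6095, 0.0007, 0.0937]
tcp_rot: [0.564, 0.826, 0.0, 0.001]
contact_force: [1.1, 1.9, -12.1]
opening: 0.126
finger_force: 47.2
```

```bash
python3 st.py
```

```text
13.875 [0.60947454 0.00069838 0.09372019] toknob [ 0.00012995 -0.00092139 -0.00578132] yaw err [8.45842149e-01 5.33433266e-01 9.33536145e-05] tilt [ 1.72159883e-03 -2.37642411e-04 -9.99998490e-01] [  1.07220117   1.93851984 -12.09165553] [ 0.44567566 -0.17267956  0.01512706]
tool force [ 1.42688201  1.6847619  12.0930225 ] torque [ 0.44567566 -0.17267956  0.01512706] az 0.37174456506335535 twist 1.0081412140112647
```

drive_tool(moves=[[[0,0,0.1],[0.0003,0.0006,0],0.005],[[0,0,0.11],[0,0,0],0.005],[[0,0,0],[0,0,0],0.005],[[0,0,0],[0,0,0.001],0.005],[[0,0,0],[0,0,0],0.005]])

```text
time: 14.5
eef_pos: [0.6099, 0.0009, 0.0926]
tcp_rot: [0.648, 0.762, 0.0, 0.001]
contact_force: [2.8, 0.1, -12.5]
opening: 0.127
finger_force: 47.2
```

```bash
python3 st.py
```

```text
14.5 [0.6098591  0.00087876 0.0926203 ] toknob [-0.000187   -0.00133667 -0.00688137] yaw err [ 9.38882235e-01  3.44238128e-01 -5.09752533e-04] tilt [ 1.53503319e-03 -8.15852166e-04 -9.99998489e-01] [  2.79222364   0.07902321 -12.51285763] [ 0.01563959 -0.45673368 -0.0167626 ]
tool force [-0.35511824  2.7516274  12.51706041] torque [ 0.01563959 -0.45673368 -0.0167626 ] az 0.1605170008529087 twist 1.2193687782217113
```

drive_tool(moves=[[[0,0,0],[0,0.0004,0.001],0.005],[[0,0,0],[0,0,0],0.005],[[0,0,0],[0,0,0],0.005]])

```text
time: 14.88
eef_pos: [0.6099, 0.0009, 0.0915]
tcp_rot: [0.649, 0.761, -0.0, 0.0]
contact_force: [1.7, -1.8, -11.3]
opening: 0.129
finger_force: 47.3
```

drive_tool(moves=[[[0,0,0],[0,0,0.001],0.005],[[0,0,0],[0,0,0],0.005],[[0,0,0],[0,0,0],0.005]])

```text
time: 15.25
eef_pos: [0.6099, 0.001, 0.0905]
tcp_rot: [0.649, 0.761, -0.0, 0.0]
contact_force: [0.5, -2.6, -10.5]
opening: 0.127
finger_force: 47.4
```

drive_tool(moves=[[[0,0,0],[0,0,0.0007],0.005],[[0,0,0],[0,0,0],0.005],[[0,0,0],[0,0,0],0.005]])

```text
time: 15.62
eef_pos: [0.6099, 0.001, 0.0899]
tcp_rot: [0.649, 0.761, -0.0, 0.0]
contact_force: [1.1, -3.6, -8.9]
opening: 0.127
finger_force: 47.6
```

drive_tool(moves=[[[0,0,0],[0,0,0.0007],0.005],[[0,0,0],[0,0,0],0.005],[[0,0,0],[0,0,0],0.005]])

```text
time: 16.0
eef_pos: [0.6099, 0.0011, 0.0897]
tcp_rot: [0.649, 0.761, -0.0, 0.0]
contact_force: [-1.5, -5.0, -4.1]
opening: 0.127
finger_force: 48.4
```

drive_tool(moves=[[[0,0,0],[-0.001,0,0.0006],0.005],[[0,0,0],[0,0,0],0.005],[[0,0,0],[0,0,0],0.005]])

```text
time: 16.38
eef_pos: [0.61, 0.001, 0.0895]
tcp_rot: [0.649, 0.761, 0.0, -0.0]
contact_force: [-5.1, 0.1, 4.6]
opening: 0.126
finger_force: 49.5
```

drive_tool(grip_force=25, moves=[[[0,0,0],[0,0,0],0.012],[[0,0,0],[0,0,0],0.015],[[0,0,0],[0,0,0],0.025],[[0,0,0],[0,0,0],0.035],[[0,0,0],[0,0,0],0.035]])

```text
time: 17.0
eef_pos: [0.61, 0.0004, 0.0882]
tcp_rot: [0.649, 0.761, 0.0, 0.0]
contact_force: [-0.5, -0.5, 0.6]
opening: 0.408
finger_force: 0.0
```

```bash
python3 st.py
```

```text
17.0 [6.10009398e-01 3.90377291e-04 8.82183783e-02] toknob [ 0.00032417 -0.00141312 -0.01128211] yaw err [9.39417363e-01 3.42775443e-01 1.20304630e-04] tilt [ 3.40866831e-04  5.66534204e-05 -9.99999940e-01] [-0.54593603 -0.5299313   0.63292655] [ 0.00228031 -0.02738587 -0.05069694]
tool force [-0.43683241 -0.6227176  -0.63314263] torque [ 0.00228031 -0.02738587 -0.05069694] az 0.15895921479062078 twist 1.2209265642839993
```

drive_tool(moves=[[[0,0,0],[0,0,-0.02],0.035],[[0,0,0],[0,0,-0.03],0.04],[[0,0,0.17],[0,0,-0.03],0.045],[[0,0,0.18],[0,0,0],0.045],[[0,0,0],[0,0,0],0.045]])

```text
time: 17.62
eef_pos: [0.6105, 0.0003, 0.1703]
tcp_rot: [0.771, 0.637, 0.001, 0.001]
contact_force: [-0.1, 0.2, 0.6]
opening: 0.526
finger_force: 0.0
```

Run:
```python
from h import *
w=snap('wrist','pics/w5.png');b=snap('side','pics/s6.png')
s=ctrl.get_state();R=Ro.from_quat(s['tcp_rot']).as_matrix();p=np.load('pose2.npy')
k=W(p,[-.03,-.03,.075])[0]
print(s['time'],s['eef_pos'],'to post',R.T@(k-s['eef_pos']),'stage x in tool',R.T@W([0,0,p[2]],[1,0,0])[0])
pp=proj(w,W(p,[[-.03,-.03,.11],[.05,-.06,.1045+.015]]));print(pp)
y=cv2.imread('pics/w5.png');x=cv2.imread('pics/s6.png')[190:290,310:410]
cv2.imwrite('pics/c6.png',np.hstack([cv2.resize(x,(300,300),interpolation=2),cv2.resize(y,(400,300))]))
```

```text
17.725 [6.09777245e-01 3.97876523e-04 1.68766335e-01] to post [ 0.03007017 -0.08115743  0.09374577] stage x in tool [-2.66297674e-03  9.99996421e-01  2.59151694e-04]
[[172.94545599 198.84232932]
 [315.64749613 255.18800601]]
```

View pics/c6.png

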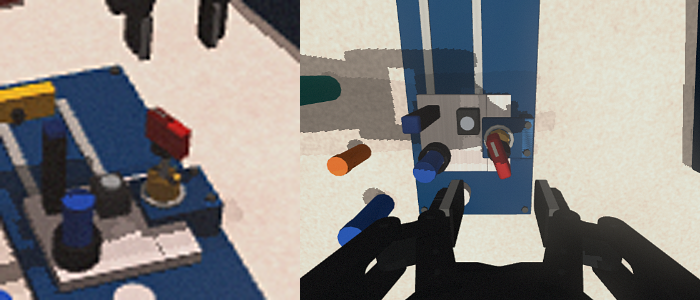

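The view shows the knob twisted and staying raised. The post cap is at about (176, 197) px, within 3 px of the prediction. Next I go to the post.

drive_tool(moves=[[[0,0,0],[0.015,-0.04,0],0.045],[[0,0,0],[0.015,-0.0405,0],0.045],[[0,0,0],[0,0,0.01],0.045],[[0,0,0],[0,0,0],0.045],[[0,0,0],[0,0,0],0.045]])

```text
time: 18.35
eef_pos: [0.5374, 0.0446, 0.1584]
tcp_rot: [0.771, 0.636, 0.0, 0.0]
contact_force: [-0.4, -0.4, 0.5]
opening: 0.526
finger_force: 0.0
```

```bash
cat > sp.py <<'E'
from h import *
s=ctrl.get_state();R=Ro.from_quat(s['tcp_rot']).as_matrix();p=np.load('pose2.npy')
k=W(p,[-.03,-.03,.077])[0]
print(s['time'],s['eef_pos'],'to post',R.T@(k-s['eef_pos']),'stage x in tool',R.T@W([0,0,p[2]],[1,0,0])[0],'F tool',R.T@s['contact_force'])
E
python3 sp.py
```

```text
18.35 [0.53739913 0.04455579 0.15840897] to post [ 0.00023708 -0.00179664  0.08140839] stage x in tool [2.13266140e-04 9.99999927e-01 3.18075829e-04] F tool [-0.45477536 -0.33450164 -0.51164383]
```

drive_tool(moves=[[[0,0,0],[0,-0.001,0.025],0.045],[[0,0,0],[0,0,0.025],0.045],[[0,0,0],[0,0,0.02],0.045],[[0,0,0],[0,0,0.01],0.045],[[0,0,0],[0,0,0],0.045]])

```text
time: 18.98
eef_pos: [0.5356, 0.045, 0.0778]
tcp_rot: [0.771, 0.636, -0.0, -0.0]
contact_force: [-0.6, -1.2, -0.1]
opening: 0.525
finger_force: 0.0
```

drive_tool(grip_force=25, moves=[[[0,0,0],[0,0,0],0.03],[[0,0,0],[0,0,0],0.02],[[0,0,0],[0,0,0],0.012],[[0,0,0],[0,0,0],0.01],[[0,0,0],[0,0,0],0.01]])

```text
time: 19.6
eef_pos: [0.5375, 0.045, 0.0796]
tcp_rot: [0.771, 0.636, 0.002, 0.002]
contact_force: [4.7, 0.2, -1.0]
opening: 0.178
finger_force: 28.5
```

```bash
python3 sp.py
```

```text
19.6 [0.53750273 0.04497946 0.07960052] to post [-0.00020298 -0.00180533  0.0025912 ] stage x in tool [9.62255636e-05 9.99986788e-01 5.13951082e-03] F tool [1.10264761 4.53654884 1.04537675]
```

drive_tool(moves=[[[0,0,0],[0,0.0008,0],0.01],[[0,0,0],[0.001,0,0],0.01],[[0,0,0],[0.003,0,0],0.01],[[0,0,0],[0.004,0,0],0.01],[[0,0,0],[0.004,0,0],0.01]])

```text
time: 20.23
eef_pos: [0.5397, 0.0565, 0.0795]
tcp_rot: [0.771, 0.637, 0.0, 0.001]
contact_force: [1.6, -3.5, 4.9]
opening: 0.179
finger_force: 29.3
```

```bash
python3 sp.py
```

```text
20.225 [0.53965914 0.05650977 0.07952825] to post [-0.01192943 -0.00172956  0.00253403] stage x in tool [-1.51319813e-04  9.99996787e-01  2.53047249e-03] F tool [-3.10721009  2.2610092  -4.91921293]
```

Sliding freely against about 3 N of friction.

drive_tool(moves=[[[0,0,0],[0.004,0,0],0.01],[[0,0,0],[0.004,0,0],0.01],[[0,0,0],[0.004,0,0],0.01],[[0,0,0],[0.004,0,0],0.01],[[0,0,0],[0.004,0,0],0.01]])

```text
time: 20.85
eef_pos: [0.5434, 0.0762, 0.0795]
tcp_rot: [0.771, 0.637, 0.0, 0.001]
contact_force: [1.3, -3.4, 4.8]
opening: 0.179
finger_force: 29.3
```

drive_tool(moves=[[[0,0,0],[0.004,0,0],0.01],[[0,0,0],[0.004,0,0],0.01],[[0,0,0],[0.004,0,0],0.01],[[0,0,0],[0.004,0,0],0.01],[[0,0,0],[0.004,0,0],0.01]])

```text
time: 21.48
eef_pos: [0.5471, 0.0959, 0.0795]
tcp_rot: [0.771, 0.637, 0.0, 0.001]
contact_force: [1.3, -3.5, 5.9]
opening: 0.181
finger_force: 29.3
```

drive_tool(moves=[[[0,0,0],[0.004,0,0],0.01],[[0,0,0],[0.004,0,0],0.01],[[0,0,0],[0.004,0,0],0.01],[[0,0,0],[0.004,0,0],0.01],[[0,0,0],[0.004,0,0],0.01]])

```text
time: 22.1
eef_pos: [0.5509, 0.1155, 0.0795]
tcp_rot: [0.771, 0.637, 0.0, 0.001]
contact_force: [1.8, -3.3, 4.8]
opening: 0.177
finger_force: 29.3
```

```bash
python3 sp.py
```

```text
22.1 [0.5509057  0.11546494 0.07953901] to post [-0.07194747 -0.00159677  0.00259688] stage x in tool [-2.04136821e-04  9.99997786e-01  2.09448011e-03] F tool [-2.93418298  2.39421758 -4.80765438]
```

drive_tool(moves=[[[0,0,0],[0.004,0,0],0.01],[[0,0,0],[0.004,0,0],0.01],[[0,0,0],[0.004,0,0],0.01],[[0,0,0],[0.004,0,0],0.01],[[0,0,0],[0.003,0,0],0.01]])

```text
time: 22.72
eef_pos: [0.5544, 0.1342, 0.0795]
tcp_rot: [0.771, 0.637, 0.0, 0.001]
contact_force: [1.7, -3.2, 5.8]
opening: 0.18
finger_force: 29.3
```

drive_tool(moves=[[[0,0,0],[0.001,0,0],0.01],[[0,0,0],[0.001,0,0],0.01],[[0,0,0],[0.001,0,0],0.01],[[0,0,0],[0.001,0,0],0.01],[[0,0,0],[0.001,0,0],0.01]])

```text
time: 23.35
eef_pos: [0.5554, 0.139, 0.0795]
tcp_rot: [0.771, 0.637, 0.0, 0.001]
contact_force: [1.8, -2.8, 5.9]
opening: 0.178
finger_force: 29.3
```

```bash
python3 sp.py
```

```text
23.35 [0.55536954 0.13901109 0.079539  ] to post [-0.095913   -0.00152212  0.00260907] stage x in tool [-2.67870150e-04  9.99998136e-01  1.91207452e-03] F tool [-2.42347367  2.31759952 -5.94110413]
```

drive_tool(moves=[[[0,0,0],[0.001,0,0],0.01],[[0,0,0],[0.001,0,0],0.01],[[0,0,0],[0.001,0,0],0.01]])

```text
time: 23.72
eef_pos: [0.5559, 0.142, 0.0795]
tcp_rot: [0.771, 0.637, 0.0, 0.001]
contact_force: [1.8, -4.0, 5.5]
opening: 0.179
finger_force: 29.3
```

drive_tool(moves=[[[0,0,0],[0.0005,0,0],0.01],[[0,0,0],[0,0,0],0.01]])

```text
time: 23.98
eef_pos: [0.556, 0.1425, 0.0795]
tcp_rot: [0.771, 0.637, 0.0, 0.001]
contact_force: [1.8, -2.7, 6.1]
opening: 0.175
finger_force: 29.3
```

```bash
python3 sp.py
```

```text
23.975 [0.55603303 0.14254059 0.07954231] to post [-0.09950493 -0.00150173  0.00259245] stage x in tool [-2.36999340e-04  9.99998104e-01  1.93280494e-03] F tool [-2.2706312   2.24805015 -6.05514014]
```

Not yet in contact. I creep in 0.5 mm steps.

drive_tool(moves=[[[0,0,0],[0.0005,0,0],0.01],[[0,0,0],[0.0005,0,0],0.01]])

```text
time: 24.22
eef_pos: [0.5562, 0.1434, 0.0795]
tcp_rot: [0.771, 0.637, 0.0, 0.001]
contact_force: [1.8, -3.4, 6.1]
opening: 0.181
finger_force: 29.3
```

drive_tool(moves=[[[0,0,0],[0.0005,0,0],0.01],[[0,0,0],[0,0,0],0.01]])

```text
time: 24.48
eef_pos: [0.5563, 0.144, 0.0795]
tcp_rot: [0.771, 0.637, 0.0, 0.001]
contact_force: [1.4, -3.5, 6.4]
opening: 0.181
finger_force: 29.3
```

drive_tool(moves=[[[0,0,0],[0.0005,0,0],0.01],[[0,0,0],[0,0,0],0.01]])

```text
time: 24.72
eef_pos: [0.5564, 0.1444, 0.0795]
tcp_rot: [0.771, 0.637, 0.0, 0.001]
contact_force: [2.3, -2.7, 5.8]
opening: 0.176
finger_force: 29.3
```

drive_tool(moves=[[[0,0,0],[0.0005,0,0],0.01],[[0,0,0],[0,0,0],0.01]])

```text
time: 24.98
eef_pos: [0.5565, 0.145, 0.0796]
tcp_rot: [0.771, 0.637, 0.0, 0.001]
contact_force: [1.4, -3.7, 5.9]
opening: 0.181
finger_force: 29.3
```

Run:
```python
from h import *
a=snap('scene','pics/sc7.png');p=np.load('pose2.npy');i=cv2.imread('pics/sc7.png').astype(float)
for x in(.035,.045,.05):
    ys=np.arange(-.06,.112,.004);q=proj(a,W(p,[[x,y,.026] for y in ys]))
    v=cv2.remap(i.astype(np.float32),q[:,0].astype(np.float32)[None],q[:,1].astype(np.float32)[None],1)[0]
    print(x,[(int(y*1000+.5*np.sign(y)),int(r[2]),int(r[0])) for y,r in zip(ys,v)])
```

```text
0.035 [(-60, 70, 21), (-56, 69, 37), (-52, 98, 91), (-48, 62, 82), (-44, 15, 81), (-40, 48, 74), (-36, 106, 106), (-32, 99, 103), (-28, 120, 119), (-24, 119, 120), (-20, 119, 121), (-16, 123, 121), (-12, 123, 121), (-8, 155, 145), (-4, 177, 161), (0, 179, 162), (4, 178, 162), (8, 180, 162), (12, 179, 162), (16, 179, 162), (20, 178, 162), (24, 178, 160), (28, 178, 161), (32, 178, 161), (36, 179, 162), (40, 175, 159), (44, 170, 152), (48, 170, 153), (52, 171, 155), (56, 175, 160), (60, 177, 160), (64, 176, 158), (68, 169, 151), (72, 165, 148), (76, 165, 147), (80, 167, 149), (84, 167, 149), (88, 163, 147), (92, 116, 110), (96, 124, 121), (100, 129, 125), (104, 122, 122), (108, 127, 123)]
0.045 [(-60, 82, 55), (-56, 110, 95), (-52, 93, 92), (-48, 36, 79), (-44, 14, 85), (-40, 13, 58), (-36, 38, 51), (-32, 40, 55), (-28, 54, 68), (-24, 59, 83), (-20, 62, 87), (-16, 60, 82), (-12, 65, 87), (-8, 138, 133), (-4, 179, 162), (0, 179, 161), (4, 180, 163), (8, 180, 164), (12, 180, 163), (16, 181, 166), (20, 179, 164), (24, 181, 166), (28, 179, 166), (32, 180, 166), (36, 134, 127), (40, 82, 76),
[... 232 characters left out ...]
, (104, 56, 80), (108, 60, 82)]
0.05 [(-60, 112, 105), (-56, 83, 83), (-52, 46, 79), (-48, 17, 86), (-44, 12, 87), (-40, 11, 59), (-36, 13, 48), (-32, 13, 54), (-28, 14, 82), (-24, 12, 87), (-20, 14, 87), (-16, 14, 86), (-12, 27, 88), (-8, 140, 141), (-4, 180, 165), (0, 180, 163), (4, 181, 166), (8, 180, 166), (12, 180, 166), (16, 181, 168), (20, 180, 167), (24, 180, 168), (28, 181, 169), (32, 179, 167), (36, 129, 122), (40, 47, 79), (44, 58, 89), (48, 161, 150), (52, 180, 164), (56, 181, 164), (60, 180, 166), (64, 181, 166), (68, 181, 167), (72, 181, 167), (76, 181, 169), (80, 179, 167), (84, 181, 169), (88, 175, 165), (92, 89, 96), (96, 18, 85), (100, 13, 86), (104, 13, 86), (108, 13, 87)]
```

Run:
```python
from h import *
a=dict(np.load('cam_scene.npz'));p=np.load('pose2.npy')
for f,x in(('scene',.035),('scene',.02),('sc7',.035),('sc7',.05)):
    i=cv2.imread(f'pics/{f}.png').astype(np.float32)
    ys=np.arange(-.02,.002,.002) if f=='scene' else np.arange(.082,.102,.002);q=proj(a,W(p,[[x,y,.026] for y in ys])).astype(np.float32)
    v=cv2.remap(i,q[:,0][None],q[:,1][None],1)[0]
    print(f,x,[(round(y*1000),int(r[2]),int(r[0])) for y,r in zip(ys,v)])
```

```text
scene 0.035 [(-20, 170, 155), (-18, 171, 155), (-16, 170, 155), (-14, 169, 154), (-12, 152, 140), (-10, 112, 104), (-8, 106, 101), (-6, 116, 112), (-4, 119, 116), (-2, 117, 117), (0, 114, 116)]
scene 0.02 [(-20, 171, 153), (-18, 174, 156), (-16, 174, 156), (-14, 170, 154), (-12, 156, 145), (-10, 106, 101), (-8, 57, 71), (-6, 27, 69), (-4, 16, 80), (-2, 16, 85), (0, 14, 84)]
sc7 0.035 [(82, 168, 150), (84, 167, 149), (86, 166, 149), (88, 163, 147), (90, 136, 124), (92, 116, 110), (94, 116, 113), (96, 124, 121), (98, 127, 125), (100, 129, 125)]
sc7 0.05 [(82, 181, 168), (84, 181, 169), (86, 180, 169), (88, 175, 165), (90, 147, 140), (92, 89, 96), (94, 39, 83), (96, 18, 85), (98, 11, 86), (100, 13, 86)]
```

drive_tool(moves=[[[0,0,0],[0.0005,0,0],0.01],[[0,0,0],[0,0,0],0.01]])

```text
time: 25.28
eef_pos: [0.5566, 0.1454, 0.0795]
tcp_rot: [0.771, 0.637, 0.0, 0.001]
contact_force: [1.5, -3.7, 5.5]
opening: 0.179
finger_force: 29.3
```

The plate edge is at stage y ≈ 90.5 mm and the nose is stated at 96 mm, with force still at friction level. I keep creeping.

drive_tool(moves=[[[0,0,0],[0.0005,0,0],0.01],[[0,0,0],[0.0005,0,0],0.01]])

```text
time: 25.52
eef_pos: [0.5568, 0.1464, 0.0796]
tcp_rot: [0.771, 0.637, 0.0, 0.001]
contact_force: [1.5, -4.6, 5.5]
opening: 0.183
finger_force: 29.3
```

drive_tool(moves=[[[0,0,0],[0.0005,0,0],0.01],[[0,0,0],[0,0,0],0.01]])

```text
time: 25.78
eef_pos: [0.5569, 0.1469, 0.0795]
tcp_rot: [0.771, 0.637, 0.0, 0.001]
contact_force: [1.9, -3.1, 6.3]
opening: 0.181
finger_force: 29.3
```

Run:
```python
from h import *
a=snap('scene','pics/sc8.png');b=snap('side','pics/s8.png');p=np.load('pose2.npy')
i=cv2.imread('pics/sc8.png').astype(np.float32)
for x in(.045,.05):
    ys=np.arange(.084,.1,.001);q=proj(a,W(p,[[x,y,.026] for y in ys])).astype(np.float32)
    v=cv2.remap(i,q[:,0][None],q[:,1][None],1)[0];print(x,[(round(y*1000),int(r[2])) for y,r in zip(ys,v)])
def st(X): 
    c,s=np.cos(p[2]),np.sin(p[2]);d=X[:2]-p[:2];return np.array([c*d[0]+s*d[1],-s*d[0]+c*d[1]])*1000
for f,c in(('scene',a),('s2',b)):
    j=cv2.imread(f'pics/{f}.png').astype(int);m=(j[...,2]>170)&(j[...,1]>130)&(j[...,0]<60)
    r,k=np.nonzero(m);P=np.array([st(ray(c,(u,w),.040)) for u,w in zip(k,r)]);P=P[(abs(P[:,0])<100)&(P[:,1]>0)&(P[:,1]<200)]
    print(f,len(P),np.percentile(P,[2,50,98],axis=0))
# nose search: front-top row map at z .026, y 84..112 for several x in initial image
j=cv2.imread('pics/scene.png').astype(np.float32)
for x in np.arange(-.045,.046,.006):
    ys=np.arange(.088,.126,.003);q=proj(a,W(p,[[x,y,.026] for y in ys])).astype(np.float32)
    v=cv2.remap(j,q[:,0][None],q[:,1][None],1)[0];print(round(x*1000),[f'{int(r[2])}/{int(r[0])}' for r in v])
```

```text
0.045 [(84, 180), (85, 179), (86, 179), (87, 179), (88, 179), (89, 177), (90, 176), (91, 163), (92, 144), (93, 121), (94, 99), (95, 77), (96, 69), (97, 64), (98, 61), (99, 60)]
0.05 [(84, 181), (85, 181), (86, 180), (87, 180), (88, 180), (89, 180), (90, 176), (91, 170), (92, 154), (93, 125), (94, 96), (95, 70), (96, 45), (97, 29), (98, 19), (99, 12)]
scene 86 [[-46.88738059 104.54581898]
 [-15.97019536 109.26780174]
 [ 13.86433682 114.04420035]]
s2 91 [[-52.99318252  99.10963875]
 [-20.893103   105.94360347]
 [ 11.96887148 113.33838739]]
-45 ['31/86', '22/85', '23/85', '44/81', '124/44', '171/10', '174/10', '175/10', '172/10', '129/13', '57/68', '26/84', '19/84']
-39 ['10/83', '12/84', '13/83', '28/81', '110/49', '165/10', '174/10', '174/10', '173/10', '141/10', '70/33', '24/69', '10/82']
-33 ['15/85', '18/85', '10/84', '36/81', '118/49', '169/13', '174/10', '174/10', '171/10', '130/10', '63/33', '22/66', '11/81']
-27 ['77/102', '81/103', '89/107', '86/102', '127/59', '169/10', '174/10', '174/10', '173/10', '138/11', '74/32', '29/67', '13/82']
-21 ['128/122', '127/120', '119/112', '9
[... 788 characters left out ...]
11', '84/10', '84/10', '80/11', '55/28', '22/68', '11/82']
21 ['10/83', '10/83', '14/84', '12/83', '24/72', '66/38', '83/12', '83/10', '82/10', '79/10', '56/32', '23/73', '11/83']
27 ['12/84', '13/84', '18/84', '14/84', '18/83', '47/61', '67/37', '75/29', '76/27', '67/38', '51/50', '19/78', '10/83']
33 ['94/108', '105/111', '93/107', '93/108', '101/110', '95/108', '90/104', '101/106', '101/109', '96/107', '95/107', '65/95', '19/84']
39 ['129/121', '130/122', '128/120', '129/122', '131/123', '132/123', '125/118', '129/121', '131/123', '129/121', '122/118', '73/98', '26/86']
45 ['56/80', '55/84', '52/77', '57/79', '59/85', '53/79', '56/77', '58/82', '55/82', '57/82', '52/80', '32/82', '20/85']
```

The edge is now at about 93 mm and the nose is at about 96 mm, so roughly 3 mm remain.

drive_tool(moves=[[[0,0,0],[0.0005,0,0],0.01],[[0,0,0],[0.0005,0,0],0.01]])

```text
time: 26.12
eef_pos: [0.557, 0.1478, 0.0795]
tcp_rot: [0.771, 0.637, 0.0, 0.001]
contact_force: [1.6, -4.1, 6.9]
opening: 0.179
finger_force: 29.3
```

drive_tool(moves=[[[0,0,0],[0.0005,0,0],0.01],[[0,0,0],[0,0,0],0.01]])

```text
time: 26.38
eef_pos: [0.5571, 0.1484, 0.0796]
tcp_rot: [0.771, 0.637, 0.0, 0.001]
contact_force: [1.6, -3.9, 5.8]
opening: 0.176
finger_force: 29.3
```

drive_tool(moves=[[[0,0,0],[0.0005,0,0],0.01],[[0,0,0],[0,0,0],0.01]])

```text
time: 26.62
eef_pos: [0.5572, 0.1489, 0.0795]
tcp_rot: [0.771, 0.637, 0.0, 0.001]
contact_force: [2.1, -3.9, 6.0]
opening: 0.18
finger_force: 29.3
```

drive_tool(moves=[[[0,0,0],[0.0005,0,0],0.01],[[0,0,0],[0,0,0],0.01]])

```text
time: 26.88
eef_pos: [0.5573, 0.1492, 0.0796]
tcp_rot: [0.771, 0.637, 0.0, 0.001]
contact_force: [2.3, -4.5, 5.6]
opening: 0.175
finger_force: 29.4
```

drive_tool(moves=[[[0,0,0],[0.0005,0,0],0.01],[[0,0,0],[0,0,0],0.01]])

```text
time: 27.12
eef_pos: [0.5573, 0.1492, 0.0796]
tcp_rot: [0.771, 0.637, -0.0, 0.001]
contact_force: [1.5, -5.2, 7.1]
opening: 0.182
finger_force: 29.4
```

drive_tool(moves=[[[0,0,0],[0.0005,0,0],0.01],[[0,0,0],[0,0,0],0.01]])

```text
time: 27.38
eef_pos: [0.5573, 0.1492, 0.0795]
tcp_rot: [0.771, 0.637, -0.001, 0.002]
contact_force: [1.7, -6.7, 7.0]
opening: 0.182
finger_force: 29.5
```

Contact: the position has stalled at 0.1492 and force is rising gently. I release and retreat.

drive_tool(moves=[[[0,0,0],[-0.0003,0,0],0.012],[[0,0,0],[0,0,0],0.02],[[0,0,0],[0,0,0],0.03],[[0,0,0],[0,0,0],0.04],[[0,0,0],[0,0,0],0.04]])

```text
time: 28.0
eef_pos: [0.5561, 0.1507, 0.0778]
tcp_rot: [0.771, 0.637, -0.0, -0.0]
contact_force: [0.2, -0.5, -0.5]
opening: 0.469
finger_force: 0.0
```

drive_tool(moves=[[[0,0,0],[0,0,-0.01],0.04],[[0,0,0],[0,0,-0.03],0.04],[[0,0,0],[0,0,-0.04],0.04],[[0,0,0],[0,0,-0.04],0.04],[[0,0,0],[0,0,0],0.04]])

```text
time: 28.62
eef_pos: [0.5594, 0.1508, 0.204]
tcp_rot: [0.771, 0.636, 0.004, 0.003]
contact_force: [0.6, 0.8, 0.3]
opening: 0.47
finger_force: 0.0
```

Run:
```python
from h import *
a=snap('scene','pics/sc9.png');b=snap('side','pics/s9.png');p=np.load('pose2.npy')
i=cv2.imread('pics/sc9.png').astype(np.float32)
for x in(.045,.05):
    ys=np.arange(.088,.1,.001);q=proj(a,W(p,[[x,y,.026] for y in ys])).astype(np.float32)
    v=cv2.remap(i,q[:,0][None],q[:,1][None],1)[0];print(x,[(round(y*1000),int(r[2])) for y,r in zip(ys,v)])
# tube cap & post cap: bright blue blobs vs prediction
for f,c in(('sc9',a),('s9',b)):
    j=cv2.imread(f'pics/{f}.png').astype(int);m=((j[...,0]>130)&(j[...,2]<70)).astype(np.uint8)
    n,l,st,ce=cv2.connectedComponentsWithStats(m)
    pr=proj(c,W(p,[[-.03,.077,.11],[-.03,.019,.087]]));print(f,pr.round(1).tolist(),[(ce[k].round(1).tolist(),int(st[k,4])) for k in range(1,n) if st[k,4]>5 and np.min(np.linalg.norm(pr-ce[k],axis=1))<30])
j=cv2.imread('pics/sc9.png').astype(int);m=((j[...,2]>130)&(j[...,1]<60)).astype(np.uint8);n,l,st,ce=cv2.connectedComponentsWithStats(m)
print([(ce[k].round(1).tolist(),int(st[k,4])) for k in range(1,n) if st[k,4]>4 and abs(ce[k][0]-300)<40],proj(a,W(p,[.05,-.06,.1065])))
s=ctrl.get_state();print(s['time'],s['eef_pos'],s['contact_force'])
```

```text
0.045 [(88, 170), (89, 171), (90, 171), (91, 170), (92, 168), (93, 163), (94, 143), (95, 122), (96, 102), (97, 81), (98, 66), (99, 61), (100, 55)]
0.05 [(88, 174), (89, 174), (90, 174), (91, 174), (92, 172), (93, 165), (94, 158), (95, 130), (96, 102), (97, 76), (98, 50), (99, 30), (100, 22)]
sc9 [[365.5, 233.6], [341.0, 234.9]] [([340.1, 237.2], 46), ([363.1, 235.2], 8)]
s9 [[314.0, 205.1], [320.9, 226.3]] [([315.3, 206.6], 10), ([321.2, 228.0], 44)]
[([296.5, 244.2], 35)] [[298.79863187 245.94762456]]
28.725 [0.556719   0.15046057 0.19898324] [ 0.80527322  0.23284826 -1.04986575]
```

```bash
python3 -c "
from plant import ctrl
print(ctrl.sign_off())"
```

```text
the job is handed in; nothing more can be done
None
```

The job is handed in at about 29 s of the 72 s allowed: the knob rests raised in its notch, the carriage is against the end stop, and the tube is upright. I confirmed this from camera measurements and felt forces; the sign-off returned no verdict. The wrist force peaked at about 21 N while I felt for the knob's stop. I did not re-check the bystanders' positions.

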